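# Lever a damper seal head out of its sprung clip

## Task

A damper seal head is held tight between the two sprung rollers of the small clip fixture. With the longest of the three screwdrivers, levering its shank against the fixture's upright pin, pry the seal head out of the clip, away from the pin, until it stands free of the rollers, upright on the plate, without touching it with the gripper. Then lay the screwdriver down on the cart, off the fixture.

Things in the scene. Friction and masses are not known exactly. Their poses are not given: they have to be found in the camera images.
- clip_fixture: Fixture bolted to the cart: aluminium plate, x -68..92, y -68..68, 6 mm thick. Origin on the cart top, right below the axis of the seal head as it sits in the clip; z up, +x = the way the head comes out, y = from roller to roller. Behind the head a low ledge (x -29..-24, y +-13, top z 11 mm); in front a lip (inner face x 75, top z 16 mm) that keeps the head on the plate
- clip_mouth (a point): Point midway between the two sprung rollers (diameter 10, z 9..29 mm, axes 25 mm to either side, 14 mm ahead of the seated head's centre), which hold the head just ahead of its widest part. Dark housings outside them: fixture y +-41..67, x -3..31, top z 38 mm. The head needs some 5 to 15 N along fixture +x for about 15 mm, then the rollers push it out; free beyond 25 mm of travel
- pry_pin: Fixed upright steel pin on the fixture, the fulcrum: diameter 12 mm, up to z 40 mm above the cart (foot collar diameter 18 mm, up to z 10 mm). Origin on its axis at the plate's top, at x -46.5, y -40 mm of the fixture. Swinging the handle about the pin towards fixture -x drives the tip to +x: it meets the head at about 14 degrees, the head snaps out at about 28; 40 degrees carries it clear
- pry_gap (a point): Middle of the 17 mm wide gap (along fixture x) between pin and back of the head, open from above and at both ends, 22 mm above the cart: a good height and line for the shank's axis. The shank goes in parallel to the fixture's y axis, tip towards +y and about 20 mm past the head's centre, so that the handle is outside the plate on the -y side. Point at x -32, y -20 of the fixture
- seal_head: The seal head, a dark turned round part with a step, diameter 47 mm, height 28 mm, upright on the plate; origin at the centre of its underside (6 mm above the cart), z up. Weighs about 0.16 kg
- head_centre (a point): Centre of the seal head, 14 mm above its underside
- long_screwdriver: The longest of three screwdrivers, 220 mm (others 190 and 155 mm), flat on the cart, handle towards the robot. Origin at mid-length on its underside; y along it, tip at y -110, handle end at y +110 mm. Shank: steel rod, diameter 6 mm, y -110..+10; handle: rounded, up to 28 mm thick, y +10..+110 mm. Its axis lies 14 mm above the underside. About 0.09 kg
- driver_grip (a point): Point on the long screwdriver's axis at mid-handle, where to grip it, 165 mm from the tip, about 13 mm above the cart as it lies (the tip lies lower, about 6 mm); y towards the handle end
- driver_tip (a point): Tip of the long screwdriver's shank, on its axis
Things that resemble listed ones, but are neither listed nor needed, are in the scene too. What is shaped like the seal_head but orange or red is not meant.

How it is judged:
By the outcome, as a careful person would: the job done as asked, in the order asked, and still so for the second after the job is handed in, with the robot touching nothing.
It also fails if it takes over 48 s, if anything falls off the work surface, if the arm or the gripper's body presses on something with over 40 N, if the wrist force passes 120 N, or if a joint passes its speed limit or range.

## Robot

A 6-joint arm with a two-finger parallel gripper is mounted at the origin on a cart in front of the work surface, level with it; the furniture and walls round the work are solid. World frame = base frame: x ahead of the robot, y to its left, z up, the work surface at z = 0. Lengths are in m, angles in rad, forces in N, time in s.
With the tool pointing down it reaches from about 0.3 to 0.775 m from the base axis. Payload 14.6 kg.
Tool frame: the origin (TCP) lies midway between the tips of the shut fingers; the grasp point (between the pads) lies 19 mm behind it (grasp_offset is the distance from the TCP to the grasp point, in m); z points along the fingers, y is the line along which they close (so a half turn about z gives the same grasp; the last joint's range is limited). The gripper opens to 94 mm and grips with 3 to 60 N. Pads are 16 mm wide; open, the fingers measure 119 mm over their backs; the gripper's body (75 mm by 177 mm) begins 78 mm behind the grasp point.
Start: joints at [-1.364, 0.3, 1.521, -0, 1.321, -0.067], TCP at [0.149, -0.53, 0.205] pointing down, gripper open.
Joint ranges: [-3.03, 3.03], [-0.79, 2.21], [0.23, 2.52], [-1.04, 4.18], [0, 3.07], [-2.55, 2.55]. Speed limits (rad/s): [2.22, 2.22, 2.57, 3.14, 3.14, 3.14].

## Interface

Orientations are given as [roll, pitch, yaw] about the fixed x, y, z axes, in that order (R = Rz(yaw) Ry(pitch) Rx(roll)).
In Python, from station import * gives the robot as it stands. The module is installed in compiled form; this text tells all that it offers.
- The arm moves only by the tool send_rows, never from a script. Its argument "rows" is a list of rows, each an object of numbers: "dx", "dy", "dz": the shift along the tool's x, y, z in mm; "roll": the turn about the tool's z in degrees; "jaw": the closure, from -1 (fully open) to 1 (shut). In form: [{"dx": .., "dy": .., "dz": .., "roll": .., "jaw": ..}, ...]. A call has 1 to 12 rows; each row shifts and turns the commanded pose from where the row before left it, along the tool's axes as they then stand; what a row does not reach is not made up. A row lasts 1/12 s, in which the tool goes at most 41.7 mm and 7.16 degrees, less where a joint would pass 70% of its speed; a pose out of reach is approached as far as the arm can. A call is refused whole if a number of a shift passes 41.7 or a number of a turn 7.16, either way. A call with a gripper value outside its range is refused whole. The fingers move at their own pace and stop on an object; "force" is the grip in N (left out, the last holds). Time passes only in rows, so rows that do not move let the fingers close. It gives the time, the measured TCP pose, the force, the opening and the grip force at its end, in the units of the state.
- get_obs(): the state, without advancing time (a new reading comes with each control period).
- camera(name): name is "scene" or "top"; returns a dict with "frame" (400x640x3 uint8, red, green, blue), "z_map" (400x640 float32, m along the optical axis (not along the pixel's ray), 0 where there is no reading), "camera_matrix" (3x3 intrinsics, pixels), "D" ([k1, k2, p1, p2, k3] as OpenCV has them; the pictures are not rectified), "rvec" (rotation vector, rad) and "tvec" (3), from world to camera coordinates, as OpenCV has them. Camera axes: x right, y down, z forward; pixel columns grow to the right and rows downward; lengths in m; the calibration is good to about 2 mm. A picture is of the moment at which its call begins.
- hand_in(): hands the job in; it is judged then, once.
The state is a dict: "time_s": time; "qpos": joint angles; "joint_vel": joint speeds; "tau": joint torques, N m; "ee_pos": TCP position; "eef_rot": TCP orientation; "force": force on the tool from outside, world axes, zero at the start; "moment": the same for the moment, N m; "grip_width": finger opening in m; "grip_force": force on a finger pad.
Only numpy, scipy, OpenCV 4.12 (cv2) and the standard library are available. Lean on these libraries where they do the work, as an engineer would, in place of code of your own. Each camera call takes 0.05 s, during which the arm holds its last target. There are 200 camera calls.

## Working session

There is one attempt and no reset: what is moved stays moved. The work goes in short steps, Python scripts to look and compute and a tool call to move; the robot and the scene stay as the last step left them, time stands still between calls to the robot, and variables do not carry over. Pictures are saved under pics/ and viewed, at most 10 in all, crops included, and the job is handed in when it is done.

Besides the shell and the picture viewer there is one more tool, called after "Call:" as a command line: name --argument value ..., lists and objects as JSON in quotes. send_rows: Moves the arm, as the interface text tells. Its arguments: {"type":"object","properties":{"rows":{"type":"array"},"force":{"type":"number"}},"required":["rows"]}

```bash
mkdir -p pics; cat > h.py <<'E'
from station import *
import numpy as np, cv2
def P(c):
    R=cv2.Rodrigues(np.array(c["rvec"],float))[0]; return R,np.array(c["tvec"],float).ravel()
def pts(c):
    z=c["z_map"]; h,w=z.shape; u,v=np.meshgrid(np.arange(w),np.arange(h))
    n=cv2.undistortPoints(np.stack([u,v],-1).reshape(-1,1,2).astype(np.float64),np.array(c["camera_matrix"],float),np.array(c["D"],float)).reshape(h,w,2)
    R,t=P(c); X=np.dstack([n*z[...,None],z])-t
    X=X@R; X[z==0]=np.nan; return X
def proj(c,p):
    return cv2.projectPoints(np.array(p,float).reshape(-1,1,3),np.array(c["rvec"],float),np.array(c["tvec"],float),np.array(c["camera_matrix"],float),np.array(c["D"],float))[0].reshape(-1,2)
def save(c,n,img=None): cv2.imwrite("pics/"+n,cv2.cvtColor(c["frame"] if img is None else img,cv2.COLOR_RGB2BGR))
E
python3 - <<'E'
from h import *
o=get_obs(); print({k:np.round(v,3) for k,v in o.items()})
for n in("top","scene"):
    c=camera(n); save(c,n+"1.png"); np.save(n+"1.npy",pts(c)); np.save(n+"1c.npy",c,allow_pickle=True); 
    R,t=P(c); print(n,-R.T@t,R.tolist())
E
```

```text
{'time_s': np.float64(0.0), 'qpos': array([-1.364,  0.3  ,  1.522, -0.   ,  1.321, -0.067]), 'joint_vel': array([ 0.   ,  0.001, -0.002,  0.001,  0.   , -0.001]), 'tau': array([ 0.0000e+00, -5.3181e+01, -3.5274e+01,  7.1000e-02,  2.4000e-02,
       -0.0000e+00]), 'ee_pos': array([ 0.149, -0.529,  0.205]), 'eef_rot': array([-3.14 , -0.   ,  0.274]), 'force': array([ 0.174,  0.064, -0.408]), 'moment': array([ 0.007, -0.021,  0.004]), 'grip_force': np.float64(0.0), 'grip_width': np.float64(0.094)}
top [ 0.44670082 -0.06535452  1.09863499] [[0.02265292416420095, -0.9997400905371073, -0.0025683457064179065], [-0.9979342267816816, -0.022457374185008816, -0.06019090763863062], [0.06011758515158974, 0.003926540152754513, -0.9981835794271363]]
scene [-0.25732054  0.80097357  0.64762572] [[-0.7290859743167444, -0.6842493072031762, 0.015379455340708503], [-0.3144711376858632, 0.31494988874896723, -0.8954967733831158], [0.6078992890415009, -0.6577305323375113, -0.4448022045964378]]
```

View pics/top1.png

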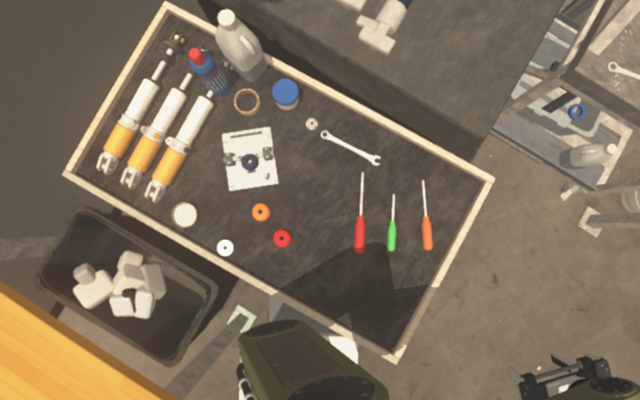

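View pics/scene1.png

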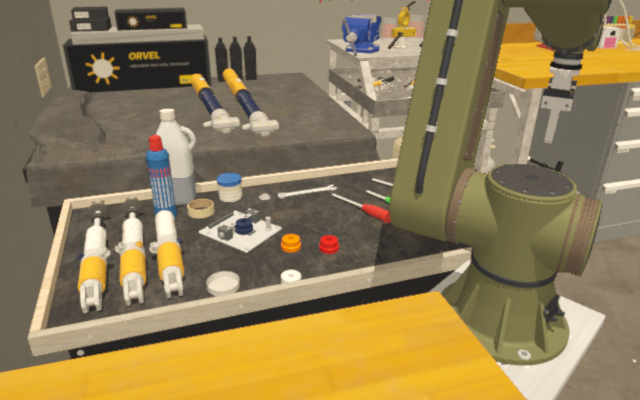

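The top view shows the red driver (360,173)-(359,252), the green one (393,195)-(391,250) and the orange one (424,180)-(428,249). Red looks longest. The fixture plate is at (249,158) with the dark head at (249,162). The head look-alikes are the orange ring (261,212), the red ring (282,238) and the white ring (225,247), none of which is wanted. I'll check with a close crop and the measured lengths.

```bash
python3 - <<'E'
from h import *
c=np.load("top1c.npy",allow_pickle=True).item(); X=np.load("top1.npy")
a=cv2.resize(c["frame"][115:205,205:295],(400,400),interpolation=cv2.INTER_CUBIC)
b=cv2.resize(c["frame"][165:255,345:435],(400,400),interpolation=cv2.INTER_CUBIC)
save(c,"crop1.png",np.hstack([a,b]))
hsv=cv2.cvtColor(c["frame"],cv2.COLOR_RGB2HSV)
for n,(t,e) in dict(red=((362,173),(359,252)),green=((393,195),(391,250)),orange=((424,180),(428,249))).items():
    print(n,[np.round(X[p[1],p[0]],3).tolist() for p in(t,e)],np.linalg.norm((X[t[1],t[0]]-X[e[1],e[0]])[:2]))
# red driver height profile
R=X[160:262,340:376].reshape(-1,3); m=R[:,2]>0.004; R=R[m]; np.set_printoptions(suppress=True,precision=4)
H=R[R[:,2]>0.012]; print(len(R),len(H)); 
d=cv2.fitLine(H[:,:2].astype(np.float32),cv2.DIST_HUBER,0,.01,.01).ravel(); print("handle line",d)
F=X[120:200,215:285].reshape(-1,3)
print("table z",np.nanmedian(X[210:225,305:330,2]),"plate",np.nanmedian(X[178:184,235:265,2]))
print("X frame map"); print(np.round(X[120:200:3,218:284:3,2]*1000).astype(int))
E
```

```text
red [[0.594, -0.162, 0.004], [0.38, -0.156, 0.022]] 0.2148655911646784
green [[0.535, -0.247, 0.009], [0.387, -0.242, 0.018]] 0.14886647279867535
orange [[0.58, -0.333, 0.0], [0.392, -0.341, 0.022]] 0.1881369930540411
482 380
handle line [ 0.9995 -0.0301  0.4307 -0.1557]
table z -0.001678385135713207 plate 0.004568919252492677
X frame map
[[                  -1                    3                   -4
                    -3                   -3                   -5
                     0                   -4                    1
                    -4                   -4                   -4
                    -5                   -2                   -5
                    -2                   -1                    0
                    -2                    1                   -2
                    -4]
 [                  -1                   -4                   -2
                    -4                   -3                    1
                    -5                   -1                   -2
                    -4                   -1                    0
                    
[... 11535 characters left out ...]
   -2
                     1                   -5                    1
                    -2                   -6                    0
                    -3]
 [                  -2                    0                   -1
                    -2                   -3                   -2
                    -1                   -2                   -2
                    -2                   -7                    0
                    -1                    0                    1
                    -3                    1                   -1
                    -4                   -2                    1
                    -7]]<stdin>:15: RuntimeWarning: invalid value encountered in cast
```

View pics/crop1.png

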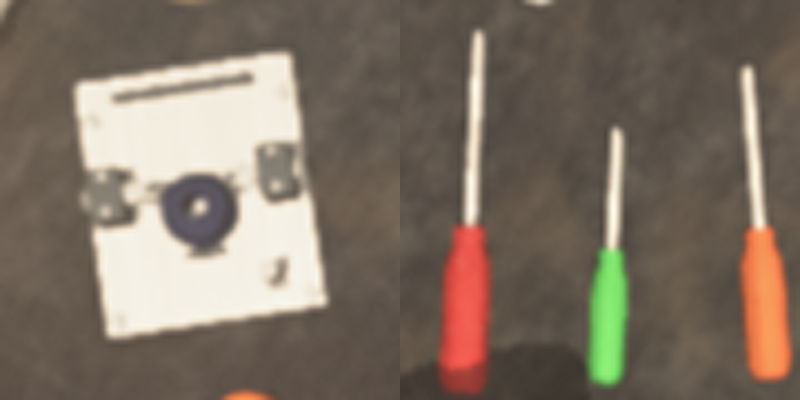

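The crop confirms it: red is the longest driver, at 215 mm measured against 188 and 149 mm. The dark blue head sits in the clip at crop (200,210), with the pin at (277,270) and the ledge at (207,250). Next I'll fit both poses.

```bash
cat >> h.py <<'E'
def plane(c,uv,z):
    n=cv2.undistortPoints(np.array(uv,float).reshape(-1,1,2),np.array(c["camera_matrix"],float),np.array(c["D"],float)).reshape(-1,2)
    R,t=P(c); o=-R.T@t; d=np.c_[n,np.ones(len(n))]@R; s=(z-o[2])/d[:,2]; return o+s[:,None]*d
E
python3 - <<'E'
from h import *
np.set_printoptions(suppress=True,precision=4)
c=np.load("top1c.npy",allow_pickle=True).item(); f=c["frame"]
hsv=cv2.cvtColor(f,cv2.COLOR_RGB2HSV).astype(int); g=f.astype(int).min(2)
def comp(m,box):
    M=np.zeros(m.shape,np.uint8); x0,y0,x1,y1=box; M[y0:y1,x0:x1]=m[y0:y1,x0:x1]
    n,l,s,_=cv2.connectedComponentsWithStats(M); k=1+s[1:,4].argmax(); v,u=np.nonzero(l==k); return np.c_[u,v].astype(float)
p=comp(g>140,(210,115,290,205)); W=plane(c,p,.006)[:,:2]
r=cv2.minAreaRect((W*1000).astype(np.float32)); print("plate",r); print(cv2.boxPoints(r))
hd=comp((hsv[...,2]<110)&(hsv[...,1]>70)&(f[...,2].astype(int)>f[...,0]+8),(232,145,268,182)); print("head px",hd.mean(0),len(hd),np.ptp(hd,axis=0)); print(plane(c,[hd.mean(0)],.034))
rh=comp((hsv[...,1]>150)&((hsv[...,0]<8)|(hsv[...,0]>172)),(345,205,375,258)); wr=plane(c,rh,.014)[:,:2]
print("handle",len(rh),cv2.minAreaRect((wr*1000).astype(np.float32)))
sh=comp(g>110,(350,165,372,218)); ws=plane(c,sh,.008)[:,:2]; print("shank",len(sh),cv2.minAreaRect((ws*1000).astype(np.float32)),cv2.fitLine(ws.astype(np.float32),cv2.DIST_HUBER,0,.01,.01).ravel())
X=np.load("top1.npy"); m=np.zeros(g.shape,bool); m[172:180,262:274]=1
q=X[m]; print("pin",q[q[:,2]>.03].mean(0),(q[:,2]>.03).sum())
E
```

```text
plate ((628.6612548828125, 148.98394775390625), (161.7649688720703, 137.5066680908203), 10.016701698303223)
[[537.053  202.621 ]
 [560.9703  67.2103]
 [720.2695  95.3469]
 [696.3522 230.7576]]Traceback (most recent call last):
  File "<stdin>", line 10, in <module>
  File "<stdin>", line 7, in comp
ValueError: attempt to get argmax of an empty sequence
```

```bash
python3 - <<'E'
from h import *
np.set_printoptions(suppress=True,precision=4)
c=np.load("top1c.npy",allow_pickle=True).item(); f=c["frame"].astype(int)
hsv=cv2.cvtColor(c["frame"],cv2.COLOR_RGB2HSV).astype(int); g=f.min(2)
print(f[158,242],f[165,249])
def comp(m,box):
    M=np.zeros(m.shape,np.uint8); x0,y0,x1,y1=box; M[y0:y1,x0:x1]=m[y0:y1,x0:x1]
    n,l,s,_=cv2.connectedComponentsWithStats(M); k=1+s[1:,4].argmax(); v,u=np.nonzero(l==k); return np.c_[u,v].astype(float)
hd=comp((f[...,2]>f[...,0]+5)&(g<110),(230,145,270,182)); print("head px",len(hd),np.ptp(hd,axis=0)); 
(cx,cy),rr=cv2.minEnclosingCircle((plane(c,hd,.03)[:,:2]*1000).astype(np.float32)); print(cx,cy,rr)
rh=comp((hsv[...,1]>140)&((hsv[...,0]<8)|(hsv[...,0]>172)),(345,205,375,258)); wr=plane(c,rh,.014)[:,:2]
print("handle",len(rh),cv2.minAreaRect((wr*1000).astype(np.float32)))
sh=comp((g>110),(350,165,372,216)); ws=plane(c,sh,.008)[:,:2]; print("shank",len(sh),cv2.minAreaRect((ws*1000).astype(np.float32)),cv2.fitLine(ws.astype(np.float32),cv2.DIST_HUBER,0,.01,.01).ravel())
X=np.load("top1.npy"); m=np.zeros(g.shape,bool); m[172:180,262:274]=1
q=X[m]; q=q[q[:,2]>.03]; print("pin",q.mean(0),len(q))
y=np.radians(10.); O=np.array([.6287,.1490])-.012*np.array([np.cos(y),np.sin(y)])
Rf=np.array([[np.cos(y),-np.sin(y)],[np.sin(y),np.cos(y)]]); print("O",O,"pin pred",O+Rf@[-.0465,-.04],"grip",O+Rf@[-.032,-.145])
E
```

```text
[101  94  95] [ 97  91 104]
head px 19 [7. 4.]
607.2999267578125 143.279296875 10.232879638671875
handle 356 ((427.5751037597656, -155.5826873779297), (96.92982482910156, 26.958003997802734), 1.0016409158706665)
shank 153 ((537.8409423828125, -160.2001495361328), (9.533714294433594, 117.92774963378906), 88.39349365234375) [ 0.9996 -0.027   0.5359 -0.1602]
pin [0.5788 0.1003 0.0379] 17
O [0.6169 0.1469] pin pred [0.578  0.0994] grip [ 0.6105 -0.0014]
```

Call:
send_rows --rows '[{"roll": 5.9},{"roll": 5.9},{"roll": 5.9},{"dx": 18,"dy": -25},{"dx": 18,"dy": -25},{"dx": 18,"dy": -25},{"dx": 18,"dy": -25},{"dx": 18,"dy": -25},{"dx": 18,"dy": -25},{"dx": 18,"dy": -25},{"dx": 18,"dy": -25},{"dx": 18,"dy": -25}]' --force 50

```text
invalid input at $.rows[0]: expected keys dx, dy, dz, roll, jaw
```

Call:
send_rows --rows '[{"dx": 18,"dy": -26},{"dx": 18,"dy": -26,"dz": 10},{"dx": 18,"dy": -26,"dz": 20},{"dx": 18,"dy": -26,"dz": 30},{"dx": 18,"dy": -27,"dz": 30},{"dx": 17.8,"dy": -26.7,"dz": 20},{"dz": 10},{},{}]'

```text
invalid input at $.rows[0]: expected keys dx, dy, dz, roll, jaw
```

Call:
send_rows --rows '[{"dx": 0,"dy": 0,"dz": 0,"roll": 5.9,"jaw": -1},{"dx": 0,"dy": 0,"dz": 0,"roll": 5.9,"jaw": -1},{"dx": 0,"dy": 0,"dz": 0,"roll": 5.9,"jaw": -1},{"dx": 18,"dy": -25,"dz": 0,"roll": 0,"jaw": -1},{"dx": 18,"dy": -25,"dz": 0,"roll": 0,"jaw": -1},{"dx": 18,"dy": -25,"dz": 0,"roll": 0,"jaw": -1},{"dx": 18,"dy": -25,"dz": 0,"roll": 0,"jaw": -1},{"dx": 18,"dy": -25,"dz": 0,"roll": 0,"jaw": -1},{"dx": 18,"dy": -25,"dz": 0,"roll": 0,"jaw": -1},{"dx": 18,"dy": -25,"dz": 0,"roll": 0,"jaw": -1},{"dx": 18,"dy": -25,"dz": 0,"roll": 0,"jaw": -1},{"dx": 18,"dy": -25,"dz": 0,"roll": 0,"jaw": -1}]' --force 50

```text
time_s: 1.1
ee_pos: [0.3191, -0.3089, 0.2053]
eef_rot: [-3.141, 0.0, -0.035]
force: [-0.4, -1.0, -0.7]
grip_width: 0.094
grip_force: 0.0
```

Call:
send_rows --rows '[{"dx": 18,"dy": -26,"dz": 0,"roll": 0,"jaw": -1},{"dx": 18,"dy": -26,"dz": 10,"roll": 0,"jaw": -1},{"dx": 18,"dy": -26,"dz": 20,"roll": 0,"jaw": -1},{"dx": 18,"dy": -26,"dz": 30,"roll": 0,"jaw": -1},{"dx": 18,"dy": -27,"dz": 30,"roll": 0,"jaw": -1},{"dx": 18,"dy": -27,"dz": 20,"roll": 0,"jaw": -1},{"dx": 0,"dy": 0,"dz": 10,"roll": 0,"jaw": -1},{"dx": 0,"dy": 0,"dz": 0,"roll": 0,"jaw": -1},{"dx": 0,"dy": 0,"dz": 0,"roll": 0,"jaw": -1}]'

```text
time_s: 1.85
ee_pos: [0.4298, -0.1591, 0.0885]
eef_rot: [-3.141, 0.001, -0.035]
force: [-0.4, 0.7, 0.4]
grip_width: 0.0939
grip_force: 0.0
```

Call:
send_rows --rows '[{"dx": 2,"dy": -3,"dz": 20,"roll": 0,"jaw": -1},{"dx": 0,"dy": 0,"dz": 20,"roll": 0,"jaw": -1},{"dx": 0,"dy": 0,"dz": 20,"roll": 0,"jaw": -1},{"dx": 0,"dy": 0,"dz": 12,"roll": 0,"jaw": -1},{"dx": 0,"dy": 0,"dz": 8,"roll": 0,"jaw": -1},{"dx": 0,"dy": 0,"dz": 4,"roll": 0,"jaw": -1},{"dx": 0,"dy": 0,"dz": 0,"roll": 0,"jaw": -1},{"dx": 0,"dy": 0,"dz": 0,"roll": 0,"jaw": 1},{"dx": 0,"dy": 0,"dz": 0,"roll": 0,"jaw": 1},{"dx": 0,"dy": 0,"dz": 0,"roll": 0,"jaw": 1},{"dx": 0,"dy": 0,"dz": 0,"roll": 0,"jaw": 1},{"dx": 0,"dy": 0,"dz": 0,"roll": 0,"jaw": 1}]'

```text
time_s: 2.85
ee_pos: [0.4324, -0.156, 0.0048]
eef_rot: [3.141, -0.001, -0.035]
force: [0.6, 0.8, 1.1]
grip_width: 0.0641
grip_force: 0.0
```

Call:
send_rows --rows '[{"dx": 0,"dy": 0,"dz": 0,"roll": 0,"jaw": 1},{"dx": 0,"dy": 0,"dz": 0,"roll": 0,"jaw": 1},{"dx": 0,"dy": 0,"dz": 0,"roll": 0,"jaw": 1},{"dx": 0,"dy": 0,"dz": 0,"roll": 0,"jaw": 1}]'

```text
time_s: 3.18
ee_pos: [0.4322, -0.1559, 0.0045]
eef_rot: [-3.142, -0.0, -0.035]
force: [0.2, -0.7, 0.0]
grip_width: 0.0375
grip_force: 0.0
```

Call:
send_rows --rows '[{"dx": 0,"dy": 0,"dz": 0,"roll": 0,"jaw": 1},{"dx": 0,"dy": 0,"dz": 0,"roll": 0,"jaw": 1},{"dx": 0,"dy": 0,"dz": 0,"roll": 0,"jaw": 1},{"dx": 0,"dy": 0,"dz": 0,"roll": 0,"jaw": 1},{"dx": 0,"dy": 0,"dz": 0,"roll": 0,"jaw": 1}]'

```text
time_s: 3.6
ee_pos: [0.4322, -0.1559, 0.0045]
eef_rot: [-3.142, 0.0, -0.035]
force: [-0.4, 0.5, 0.3]
grip_width: 0.0267
grip_force: 50.0
```

Call:
send_rows --rows '[{"dx": 0,"dy": 0,"dz": -3,"roll": 0,"jaw": 1},{"dx": 0,"dy": 0,"dz": -8,"roll": 0,"jaw": 1},{"dx": 0,"dy": 0,"dz": -15,"roll": 0,"jaw": 1},{"dx": 0,"dy": 0,"dz": -20,"roll": 0,"jaw": 1},{"dx": 0,"dy": 0,"dz": -20,"roll": 0,"jaw": 1},{"dx": 0,"dy": 0,"dz": -15,"roll": 0,"jaw": 1},{"dx": 0,"dy": 0,"dz": -9,"roll": 0,"jaw": 1},{"dx": 0,"dy": 0,"dz": 0,"roll": 0,"jaw": 1}]'

```text
time_s: 4.27
ee_pos: [0.4329, -0.1563, 0.0964]
eef_rot: [3.14, -0.003, -0.035]
force: [0.0, 0.2, 0.0]
grip_width: 0.0272
grip_force: 50.0
```

Call:
send_rows --rows '[{"dx": 0,"dy": 0,"dz": 0,"roll": -6.8,"jaw": 1},{"dx": 0,"dy": 0,"dz": 0,"roll": -6.8,"jaw": 1},{"dx": 0,"dy": 0,"dz": 0,"roll": -6.8,"jaw": 1},{"dx": 0,"dy": 0,"dz": 0,"roll": -6.8,"jaw": 1},{"dx": 0,"dy": 0,"dz": 0,"roll": -6.8,"jaw": 1},{"dx": 0,"dy": 0,"dz": 0,"roll": -6.8,"jaw": 1},{"dx": 0,"dy": 0,"dz": 0,"roll": -6.8,"jaw": 1},{"dx": 0,"dy": 0,"dz": 0,"roll": -6.8,"jaw": 1},{"dx": 0,"dy": 0,"dz": 0,"roll": -6.8,"jaw": 1},{"dx": 0,"dy": 0,"dz": 0,"roll": -6.8,"jaw": 1},{"dx": 0,"dy": 0,"dz": 0,"roll": -6.8,"jaw": 1},{"dx": 0,"dy": 0,"dz": 0,"roll": -6.8,"jaw": 1}]'

```text
time_s: 5.27
ee_pos: [0.4317, -0.1557, 0.0935]
eef_rot: [-3.14, -0.0, 1.395]
force: [-0.4, -0.4, -1.0]
grip_width: 0.027
grip_force: 50.0
```

Call:
send_rows --rows '[{"dx": 0,"dy": 0,"dz": 0,"roll": -6.8,"jaw": 1},{"dx": 0,"dy": 0,"dz": 0,"roll": -6.8,"jaw": 1},{"dx": 0,"dy": 0,"dz": 0,"roll": -6.8,"jaw": 1},{"dx": 5,"dy": 10,"dz": 0,"roll": 0,"jaw": 1},{"dx": 16,"dy": 25,"dz": 0,"roll": 0,"jaw": 1},{"dx": 20,"dy": 35,"dz": 0,"roll": 0,"jaw": 1},{"dx": 20,"dy": 35,"dz": 0,"roll": 0,"jaw": 1},{"dx": 20,"dy": 35,"dz": 0,"roll": 0,"jaw": 1},{"dx": 20,"dy": 32,"dz": 0,"roll": 0,"jaw": 1},{"dx": 15,"dy": 20,"dz": 0,"roll": 0,"jaw": 1},{"dx": 5,"dy": 10,"dz": 0,"roll": 0,"jaw": 1},{"dx": 0,"dy": 0,"dz": 0,"roll": 0,"jaw": 1}]'

```text
time_s: 6.27
ee_pos: [0.6112, 0.0008, 0.0932]
eef_rot: [-3.141, -0.0, 1.743]
force: [-0.1, 0.2, -0.8]
grip_width: 0.027
grip_force: 50.0
```

```bash
python3 - <<'E'
from h import *
o=get_obs(); print(np.round(o["qpos"],3),np.round(o["ee_pos"],4),np.round(o["eef_rot"],4))
ims=[]
for n in("top","scene"):
    c=camera(n); np.save(n+"2c.npy",c,allow_pickle=True)
    u=proj(c,[.615,.12,.09])[0].astype(int); x0,y0=u[0]-50,u[1]-50; print(n,x0,y0)
    ims.append(cv2.resize(c["frame"][y0:y0+100,x0:x0+100],(400,400),interpolation=cv2.INTER_CUBIC))
save(c,"crop2.png",np.hstack(ims))
E
```

```text
[-0.059  0.542  1.451  0.     1.149 -0.231] [0.6112 0.0008 0.0932] [-3.1407e+00 -4.0000e-04  1.7432e+00]
top 204 108
scene 200 147
```

View pics/crop2.png

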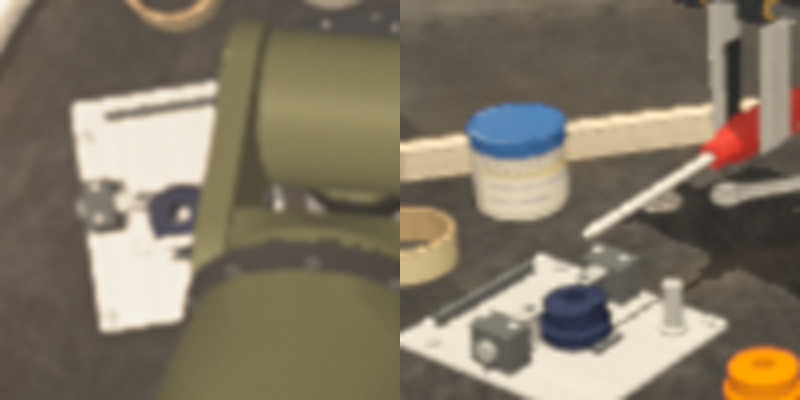

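The top view is blocked by the arm. The scene view shows the tip at crop (587,235), which is pixel (246.8,205.8), with the shank running to (280,186). I'll compare that with the prediction.

```bash
python3 - <<'E'
from h import *
np.set_printoptions(suppress=True,precision=4)
c=np.load("scene2c.npy",allow_pickle=True).item(); X=pts(c)
y=np.radians(100); d=np.array([np.cos(y),np.sin(y)]); tcp=np.array([.6112,.0008])
for s,z in((.165,.096),(.165,.1),(.165,.09),(.06,.1)): print(s,z,proj(c,[*(tcp+s*d),z]))
g=c["frame"].astype(int).min(2); print("depth px around shank")
m=np.zeros(g.shape,bool); m[184:209,242:280]=1
Q=X[m]; B=g[m]; k=(Q[:,2]>.06)&(Q[:,2]<.14)&(B>90); Q=Q[k]; print(len(Q))
s=(Q[:,:2]-tcp)@d; l=(Q[:,:2]-tcp)@np.array([d[1],-d[0]])   # l: +x_f side
print("s max",s.max()); b=np.digitize(s,np.arange(.05,.18,.02))
for i in np.unique(b): print(i,(b==i).sum(),np.median(s[b==i]),np.median(l[b==i]),np.median(Q[b==i][:,2]))
E
```

```text
0.165 0.096 [[245.3537 205.5781]]
0.165 0.1 [[245.2621 204.0908]]
0.165 0.09 [[245.4906 207.8005]]
0.06 0.1 [[272.7786 188.331 ]]
depth px around shank
93
s max 0.16187514297010988
0 10 0.04384294642223661 -0.0005758436829765997 0.10079156056714295
1 13 0.056825581241560445 -0.0013647108636931106 0.10117064839769299
2 14 0.07905692291499458 -0.0005314350358411812 0.09916268602738479
3 15 0.10016060354686653 -0.0009340512128484825 0.09908374007276022
4 17 0.12035102553803385 0.00022455349963932484 0.09822454041558297
5 14 0.14089322201206655 -0.0005853866123175191 0.09822566699039517
6 10 0.15778693508062935 -0.00018653342227046763 0.09673418039827583
```

Prediction and measurement agree within 1–2 mm. I'll descend into the gap.

Call:
send_rows --rows '[{"dx": 2,"dy": -0.7,"dz": 10,"roll": 0,"jaw": 1},{"dx": 0,"dy": 0,"dz": 15,"roll": 0,"jaw": 1},{"dx": 0,"dy": 0,"dz": 12,"roll": 0,"jaw": 1},{"dx": 0,"dy": 0,"dz": 8,"roll": 0,"jaw": 1},{"dx": 0,"dy": 0,"dz": 6,"roll": 0,"jaw": 1},{"dx": 0,"dy": 0,"dz": 6,"roll": 0,"jaw": 1},{"dx": 0,"dy": 0,"dz": 6,"roll": 0,"jaw": 1},{"dx": 0,"dy": 0,"dz": 6,"roll": 0,"jaw": 1},{"dx": 0,"dy": 0,"dz": 4,"roll": 0,"jaw": 1},{"dx": 0,"dy": 0,"dz": 0,"roll": 0,"jaw": 1},{"dx": 0,"dy": 0,"dz": 0,"roll": 0,"jaw": 1}]'

```text
time_s: 7.28
ee_pos: [0.6091, 0.0001, 0.0215]
eef_rot: [-3.142, -0.0, 1.745]
force: [-0.9, 0.4, -0.2]
grip_width: 0.0269
grip_force: 50.0
```

```bash
python3 - <<'E'
from h import *
o=get_obs(); print(np.round(o["ee_pos"],4),np.round(o["eef_rot"],4),np.round(o["force"],1))
c=camera("scene"); np.save("scene3c.npy",c,allow_pickle=True)
u=proj(c,[.60,.12,.02])[0].astype(int); x0,y0=u[0]-60,u[1]-50; print(x0,y0)
save(c,"crop3.png",cv2.resize(c["frame"][y0:y0+90,x0:x0+120],(800,600),interpolation=cv2.INTER_CUBIC))
E
```

```text
[6.091e-01 1.000e-04 2.150e-02] [-3.1416 -0.      1.7451] [-0.9  0.4 -0.2]
196 174
```

View pics/crop3.png

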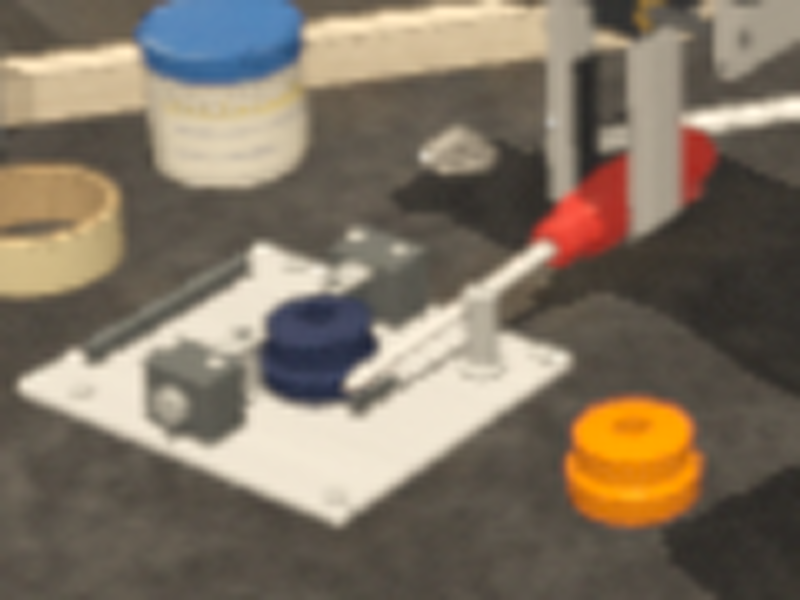

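The crop shows the shank lying between the pin (485,330) and the head (320,345), with the tip just past the ledge at (350,385). Now I'll close onto the pin and swing 12°.

Call:
send_rows --rows '[{"dx": 0,"dy": -2,"dz": 1,"roll": 0,"jaw": 1},{"dx": 0,"dy": -2.3,"dz": 1,"roll": 0,"jaw": 1},{"dx": -0.3,"dy": -5.4,"dz": 0,"roll": 3,"jaw": 1},{"dx": -0.3,"dy": -5.4,"dz": 0,"roll": 3,"jaw": 1},{"dx": -0.3,"dy": -5.4,"dz": 0,"roll": 3,"jaw": 1},{"dx": -0.3,"dy": -5.4,"dz": 0,"roll": 3,"jaw": 1},{"dx": 0,"dy": 0,"dz": 0,"roll": 0,"jaw": 1}]' --force 60

```text
time_s: 7.92
ee_pos: [0.5828, -0.0039, 0.0196]
eef_rot: [-3.141, -0.0, 1.533]
force: [0.0, 1.0, -0.6]
grip_width: 0.0267
grip_force: 60.0
```

Call:
send_rows --rows '[{"dx": -0.3,"dy": -5.4,"dz": 0,"roll": 3,"jaw": 1},{"dx": -0.3,"dy": -5.4,"dz": 0,"roll": 3,"jaw": 1},{"dx": 0,"dy": 0,"dz": 0,"roll": 0,"jaw": 1}]'

```text
time_s: 8.17
ee_pos: [0.5725, -0.0036, 0.0197]
eef_rot: [3.141, -0.0, 1.431]
force: [0.2, 1.4, -0.5]
grip_width: 0.0267
grip_force: 60.0
```

Call:
send_rows --rows '[{"dx": -0.3,"dy": -5.4,"dz": 0,"roll": 3,"jaw": 1},{"dx": -0.3,"dy": -5.4,"dz": 0,"roll": 3,"jaw": 1},{"dx": 0,"dy": 0,"dz": 0,"roll": 0,"jaw": 1}]'

```text
time_s: 8.42
ee_pos: [0.5621, -0.0021, 0.0197]
eef_rot: [3.141, -0.001, 1.327]
force: [1.7, 4.6, -1.5]
grip_width: 0.0267
grip_force: 60.1
```

```bash
python3 - <<'E'
from h import *
o=get_obs(); print(np.round(o["ee_pos"],4),np.round(o["eef_rot"],4),np.round(o["force"],1),np.round(o["moment"],2))
c=camera("scene"); x0,y0=196,174
save(c,"crop4.png",cv2.resize(c["frame"][y0:y0+90,x0:x0+120],(800,600),interpolation=cv2.INTER_CUBIC))
E
```

```text
[ 0.5621 -0.0021  0.0197] [ 3.1410e+00 -6.0000e-04  1.3271e+00] [ 1.7  4.6 -1.5] [ 0.82 -0.5   0.22]
```

View pics/crop4.png

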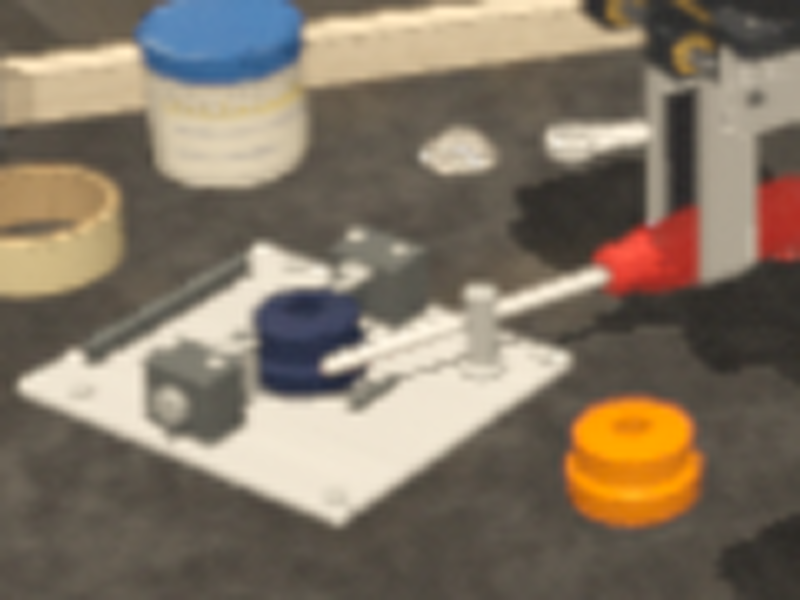

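The shank bears on the pin at the expected 9 mm offset, and the head at crop (308,340) has begun to move forward. I'll continue the swing.

Call:
send_rows --rows '[{"dx": -0.3,"dy": -5.4,"dz": 0,"roll": 3,"jaw": 1},{"dx": -0.3,"dy": -5.4,"dz": 0,"roll": 3,"jaw": 1},{"dx": 0,"dy": 0,"dz": 0,"roll": 0,"jaw": 1}]'

```text
time_s: 8.72
ee_pos: [0.5512, -0.0002, 0.0195]
eef_rot: [-3.141, 0.0, 1.223]
force: [-0.6, 0.1, -0.9]
grip_width: 0.0267
grip_force: 60.0
```

Call:
send_rows --rows '[{"dx": -0.3,"dy": -5.4,"dz": 0,"roll": 3,"jaw": 1},{"dx": -0.3,"dy": -5.4,"dz": 0,"roll": 3,"jaw": 1},{"dx": -0.3,"dy": -5.4,"dz": 0,"roll": 3,"jaw": 1},{"dx": -0.3,"dy": -5.4,"dz": 0,"roll": 3,"jaw": 1},{"dx": 0,"dy": 0,"dz": 0,"roll": 0,"jaw": 1}]'

```text
time_s: 9.13
ee_pos: [0.5311, 0.0075, 0.0195]
eef_rot: [-3.141, 0.001, 1.013]
force: [-0.3, -0.1, 0.0]
grip_width: 0.0265
grip_force: 60.0
```

```bash
python3 - <<'E'
from h import *
o=get_obs(); print(np.round(o["ee_pos"],4),np.round(o["eef_rot"],4),np.round(o["force"],1),np.round(o["moment"],2))
c=camera("scene"); x0,y0=196,174
save(c,"crop5.png",cv2.resize(c["frame"][y0:y0+90,x0:x0+120],(800,600),interpolation=cv2.INTER_CUBIC))
E
```

```text
[0.5311 0.0075 0.0195] [-3.1412e+00  5.0000e-04  1.0135e+00] [-0.3 -0.1  0. ] [ 0.01 -0.02  0.06]
```

View pics/crop5.png

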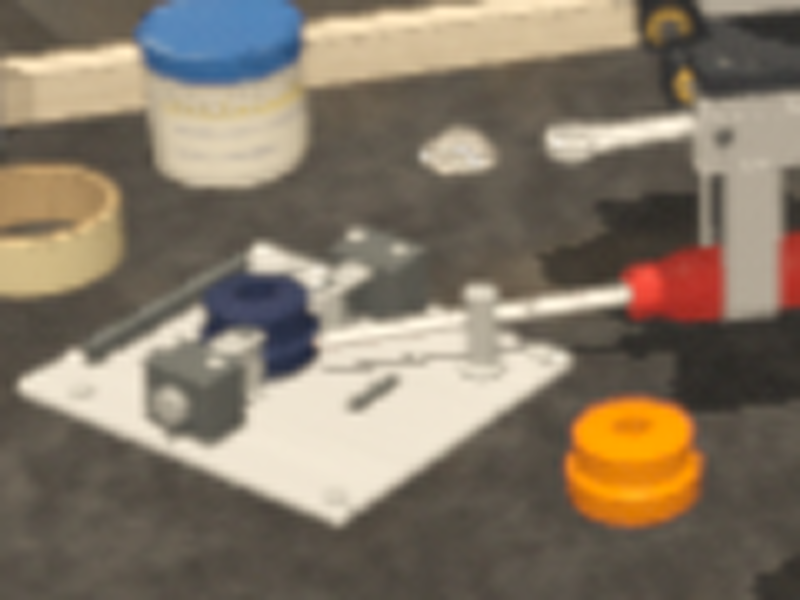

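The head has snapped forward, from crop (320,310) to (257,287), and stands upright. I'll measure how far it travelled.

```bash
python3 - <<'E'
from h import *
c=np.load("scene3c.npy",allow_pickle=True).item()
y=np.radians(10); O=np.array([.6169,.1469]); R=np.array([[np.cos(y),np.sin(y)],[-np.sin(y),np.cos(y)]])
s=lambda u,v:(196+u*.15,174+v*.15)
for p in((320,308),(257,287)): print(R@(plane(c,[s(*p)],.034)[0,:2]-O)*1000)
for x in(0,20,25,30,35,40): q=proj(c,[*(O+R.T@[x/1000,0]),.034])[0]; print(x,(q-[196,174])/.15)
E
```

```text
[ 0.30640184 -3.47672425]
[30.67207193 -2.10131923]
0 [314.44124222 311.98564333]
20 [274.36144133 297.07689338]
25 [264.43964108 293.38600073]
30 [254.5566536  289.70946166]
35 [244.71225816 286.04719503]
40 [234.90623566 282.3991203 ]
```

Travel is about 30 mm, so the head is past the rollers. I'll add 6° for margin, back off and lift.

Call:
send_rows --rows '[{"dx": -0.3,"dy": -5.4,"dz": 0,"roll": 3,"jaw": 1},{"dx": -0.3,"dy": -5.4,"dz": 0,"roll": 3,"jaw": 1},{"dx": 0,"dy": 0,"dz": 0,"roll": 0,"jaw": 1},{"dx": 0.3,"dy": 5.4,"dz": 0,"roll": -3,"jaw": 1},{"dx": 0.3,"dy": 5.4,"dz": 0,"roll": -3,"jaw": 1},{"dx": -2,"dy": 2,"dz": -2,"roll": 0,"jaw": 1},{"dx": -2,"dy": 1,"dz": -10,"roll": 0,"jaw": 1},{"dx": 0,"dy": 0,"dz": -20,"roll": 0,"jaw": 1},{"dx": 0,"dy": 0,"dz": -20,"roll": 0,"jaw": 1},{"dx": 0,"dy": 0,"dz": -18,"roll": 0,"jaw": 1},{"dx": 0,"dy": 0,"dz": -8,"roll": 0,"jaw": 1},{"dx": 0,"dy": 0,"dz": 0,"roll": 0,"jaw": 1}]'

```text
time_s: 10.18
ee_pos: [0.5323, 0.0019, 0.0997]
eef_rot: [3.138, -0.002, 1.012]
force: [-0.2, 0.4, -1.3]
grip_width: 0.0265
grip_force: 60.0
```

Call:
send_rows --rows '[{"dx": 0,"dy": 0,"dz": 0,"roll": 6,"jaw": 1},{"dx": 0,"dy": 0,"dz": 0,"roll": 6,"jaw": 1},{"dx": 0,"dy": 0,"dz": 0,"roll": 6,"jaw": 1},{"dx": 0,"dy": 0,"dz": 0,"roll": 6,"jaw": 1},{"dx": 0,"dy": 0,"dz": 0,"roll": 6,"jaw": 1},{"dx": 0,"dy": 0,"dz": 0,"roll": 6,"jaw": 1},{"dx": 0,"dy": 0,"dz": 0,"roll": 6,"jaw": 1},{"dx": 0,"dy": 0,"dz": 0,"roll": 6,"jaw": 1},{"dx": 0,"dy": 0,"dz": 0,"roll": 6,"jaw": 1},{"dx": 0,"dy": 0,"dz": 0,"roll": 6,"jaw": 1},{"dx": 0,"dy": 0,"dz": 0,"roll": 0,"jaw": 1}]'

```text
time_s: 11.1
ee_pos: [0.5309, 0.002, 0.0965]
eef_rot: [-3.142, 0.002, -0.04]
force: [0.3, 0.5, -1.2]
grip_width: 0.0267
grip_force: 60.0
```

Call:
send_rows --rows '[{"dx": -10,"dy": 12,"dz": 0,"roll": 0,"jaw": 1},{"dx": -14,"dy": 25,"dz": 0,"roll": 0,"jaw": 1},{"dx": -15,"dy": 29,"dz": 0,"roll": 0,"jaw": 1},{"dx": -15,"dy": 29,"dz": 0,"roll": 0,"jaw": 1},{"dx": -15,"dy": 29,"dz": 5,"roll": 0,"jaw": 1},{"dx": -14,"dy": 25,"dz": 10,"roll": 0,"jaw": 1},{"dx": -10,"dy": 13,"dz": 18,"roll": 0,"jaw": 1},{"dx": 0,"dy": 0,"dz": 20,"roll": 0,"jaw": 1},{"dx": 0,"dy": 0,"dz": 18,"roll": 0,"jaw": 1},{"dx": 0,"dy": 0,"dz": 10,"roll": 0,"jaw": 1},{"dx": 0,"dy": 0,"dz": 5,"roll": 0,"jaw": 1},{"dx": 0,"dy": 0,"dz": 0,"roll": 0,"jaw": 1}]'

```text
time_s: 12.1
ee_pos: [0.4324, -0.1562, 0.0107]
eef_rot: [-3.141, 0.002, -0.033]
force: [1.1, 0.6, -1.3]
grip_width: 0.0268
grip_force: 60.0
```

Call:
send_rows --rows '[{"dx": 0,"dy": 0,"dz": 1.5,"roll": 0,"jaw": 1},{"dx": 0,"dy": 0,"dz": 1.5,"roll": 0,"jaw": 1},{"dx": 0,"dy": 0,"dz": 0,"roll": 0,"jaw": 1}]'

```text
time_s: 12.35
ee_pos: [0.4331, -0.1566, 0.0089]
eef_rot: [3.141, -0.001, -0.034]
force: [-0.9, -0.4, -1.2]
grip_width: 0.0267
grip_force: 60.0
```

Call:
send_rows --rows '[{"dx": 0,"dy": 0,"dz": 1.5,"roll": 0,"jaw": 1},{"dx": 0,"dy": 0,"dz": 1.5,"roll": 0,"jaw": 1},{"dx": 0,"dy": 0,"dz": 0,"roll": 0,"jaw": 1}]'

```text
time_s: 12.6
ee_pos: [0.4327, -0.1565, 0.0054]
eef_rot: [-3.142, -0.0, -0.035]
force: [-0.3, 0.3, -1.2]
grip_width: 0.0267
grip_force: 60.0
```

Call:
send_rows --rows '[{"dx": 0,"dy": 0,"dz": 0,"roll": 0,"jaw": 0.3},{"dx": 0,"dy": 0,"dz": 0,"roll": 0,"jaw": 0},{"dx": 0,"dy": 0,"dz": 0,"roll": 0,"jaw": -0.3},{"dx": 0,"dy": 0,"dz": 0,"roll": 0,"jaw": -1},{"dx": 0,"dy": 0,"dz": 0,"roll": 0,"jaw": -1},{"dx": 0,"dy": 0,"dz": 0,"roll": 0,"jaw": -1},{"dx": 0,"dy": 0,"dz": 0,"roll": 0,"jaw": -1},{"dx": 0,"dy": 0,"dz": 0,"roll": 0,"jaw": -1}]'

```text
time_s: 13.27
ee_pos: [0.4328, -0.1565, 0.0055]
eef_rot: [-3.142, -0.0, -0.035]
force: [0.3, -0.1, -0.8]
grip_width: 0.0765
grip_force: 0.0
```

Call:
send_rows --rows '[{"dx": 0,"dy": 0,"dz": -5,"roll": 0,"jaw": -1},{"dx": 0,"dy": 0,"dz": -15,"roll": 0,"jaw": -1},{"dx": 0,"dy": 0,"dz": -25,"roll": 0,"jaw": -1},{"dx": 0,"dy": 0,"dz": -30,"roll": 0,"jaw": -1},{"dx": 0,"dy": 0,"dz": -30,"roll": 0,"jaw": -1},{"dx": 0,"dy": 0,"dz": -30,"roll": 0,"jaw": -1},{"dx": -10,"dy": 25,"dz": -20,"roll": 0,"jaw": -1},{"dx": -10,"dy": 30,"dz": -10,"roll": 0,"jaw": -1},{"dx": -10,"dy": 30,"dz": 0,"roll": 0,"jaw": -1},{"dx": -10,"dy": 30,"dz": 0,"roll": 0,"jaw": -1},{"dx": -5,"dy": 15,"dz": 0,"roll": 0,"jaw": -1},{"dx": 0,"dy": 0,"dz": 0,"roll": 0,"jaw": -1}]'

```text
time_s: 14.27
ee_pos: [0.3821, -0.2871, 0.1708]
eef_rot: [3.141, -0.0, -0.038]
force: [0.2, 1.1, 0.7]
grip_width: 0.0941
grip_force: 0.0
```

```bash
python3 - <<'E'
from h import *
a=camera("top"); b=camera("scene")
A=cv2.resize(a["frame"][110:260,210:360+50],(400,300),interpolation=cv2.INTER_CUBIC)
B=cv2.resize(b["frame"][165:265,196:396],(400,300)[0:2],interpolation=cv2.INTER_CUBIC)
save(a,"crop6.png",np.hstack([A,B])); 
X=pts(a); m=X[130:175,230:272].reshape(-1,3); y=np.radians(10); O=np.array([.6169,.1469]); R=np.array([[np.cos(y),np.sin(y)],[-np.sin(y),np.cos(y)]])
L=(m[:,:2]-O)@R.T; k=(m[:,2]>.024)&(abs(L[:,1])<26)&(L[:,0]>5)
print(k.sum(),np.median(L[k],0),L[k].min(0),L[k].max(0),m[k,2].max())
E
```

```text
return _methods._mean(a, axis=axis, dtype=dtype,
  ret = um.true_divide(
Traceback (most recent call last):
ValueError: zero-size array to reduction operation minimum which has no identity
```

View pics/crop6.png

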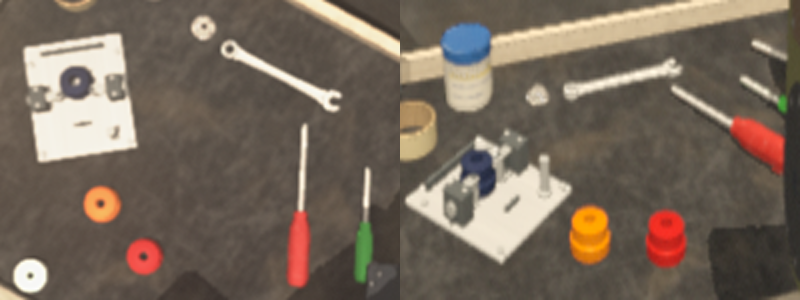

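Both views show the head free ahead of the rollers and upright (top pixel 248.5,150.5), with the driver flat on the cart at (360,172)-(359,252). One numeric check of the travel before handing in.

```bash
python3 - <<'E'
from h import *
a=camera("top"); y=np.radians(10); O=np.array([.6169,.1469]); R=np.array([[np.cos(y),np.sin(y)],[-np.sin(y),np.cos(y)]])
print(R@(plane(a,[(248.5,150.5)],.034)[0,:2]-O)*1000)
X=pts(a)[140:162,236:262].reshape(-1,3); X=X[X[:,2]>.022]; L=(X[:,:2]-O)@R.T; k=abs(L[:,1])<22; print(len(X),np.median(L[k],0),np.ptp(L[k],axis=0),np.percentile(X[k,2],[50,98]))
E
```

```text
[27.17220523 -5.13993454]
225 [ 0.02358562 -0.00052378] [0.04290522 0.06941408] [0.03101116 0.03554106]
```

```bash
python3 - <<'E'
from h import *
y=np.radians(10); O=np.array([.6169,.1469]); R=np.array([[np.cos(y),np.sin(y)],[-np.sin(y),np.cos(y)]])
def m(c,x0):
    X=pts(c)[130:180,225:275].reshape(-1,3); L=(X[:,:2]-O)@R.T*1000; k=(X[:,2]>.026)&(np.hypot(L[:,0]-x0,L[:,1])<24); k&=abs(L[:,1])<17
    return k.sum(),L[k].mean(0),np.percentile(L[k],[3,97],axis=0)
print(m(np.load("top1c.npy",allow_pickle=True).item(),0)); a=camera("top")
for x0 in(27,30,33,36): print(x0,m(a,x0))
save(a,"crop7.png",cv2.resize(a["frame"][125:185,215:285],(700,600),interpolation=cv2.INTER_CUBIC))
E
```

```text
(np.int64(142), array([ 0.15966672, -0.20986154]), array([[-16.58395575, -15.20014001],
       [ 17.37263569,  15.51111928]]))
27 (np.int64(152), array([29.05629584,  0.29680208]), array([[ 11.08807943, -14.90968116],
       [ 47.51411548,  15.42944814]]))
30 (np.int64(152), array([29.05629584,  0.29680208]), array([[ 11.08807943, -14.90968116],
       [ 47.51411548,  15.42944814]]))
33 (np.int64(149), array([29.45129001,  0.28744622]), array([[ 11.85155684, -14.92080152],
       [ 47.54689408,  15.44760756]]))
36 (np.int64(137), array([30.94125222,  0.09206906]), array([[ 14.24622798, -14.96528298],
       [ 47.67800847,  15.52024522]]))
```

View pics/crop7.png

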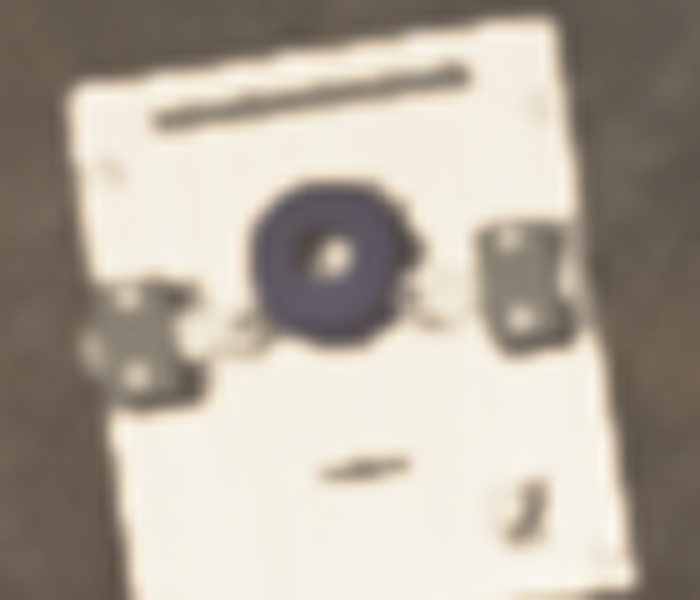

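The head has travelled 30 mm against the 25 mm needed. It is upright and centred, and the driver is lying on the cart. Handing in.

```bash
python3 -c "
from station import *
print(hand_in())"
```

```text
the job is handed in; nothing more can be done
None
```

I pried the seal head out of the clip with the long red screwdriver levered on the pin; it stands upright about 30 mm forward (25 mm needed), the screwdriver lies on the cart off the fixture, and the job is handed in with no verdict returned.

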